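Set the fruit keeper's vent window wide open on its stay

TASK

The vent window of the fruit keeper is held just ajar by its metal stay, whose hole nearest the pivot sits over the pin. Lift the stay off the pin (pressing its thumb cup down rocks the holes up), swing the window wider, and drop the hole farthest from the pivot over the pin, so that the stay lies fully down and holds the window there. Leave the mug, the lemon and the tumbler standing round it where they are.

Things in the scene. Friction and masses are not known exactly. Their poses are not given: they have to be found in the camera images.
- keeper: Fruit keeper: a fixed low box of pale wood and clear plastic, 140 deep (x) x 260 wide (y) x 115 mm high, origin at the centre of its underside; its front, closed by the vent window, looks to its -x. It never moves. Its top is solid clear plastic.
- pin_top (a point): Tip of the fixed upright steel pin on the keeper's front top rail: 9 mm thick with a domed tip, 137 mm above the worktop. A stay that lies fully down has its upper face 6 mm below this tip and its underside 12 mm below it. Axes parallel to the keeper's.
- casement_hinge (a point): Point on the vertical hinge line of the vent window (at the keeper's left front corner seen from the robot), at the height of the stay, 128 mm above the worktop. Axes parallel to the keeper's.
- casement (a joint): Opening of the vent window about its hinge line, rad: 0 shut along the keeper's front (pointing to its -y), growing as the free edge swings out to the keeper's -x; range 0 to 1.4. It turns easily and stays where it is left. The window is 220 mm wide, 14 mm thick, its top 110 mm above the worktop. The stay's pivot stands on it 150 mm from the hinge line.
- stay_swivel (a joint): Swing of the stay about the vertical axis of its pivot on the window, rad: 0 when the holes point along the window to its hinge, growing as they swing over the keeper's top; range -0.2 to 2.2, turns easily.
- stay (a joint): Rocking of the stay about a level axis through its pivot, rad: 0 lying level, fully down (stop), growing as the thumb cup goes down and the holes rise; stop at 0.4. The holed end is the heavier and falls back to 0 when let go; about 0.7 N on the cup holds it rocked.
- stay_pivot (a point): Centre of the stay's pivot, in the middle of the bar's thickness, 128 mm above the worktop. The stay is a steel bar 28 mm wide, 6 mm thick, its x axis along the bar to the holed end (z up); the holed end runs 166 mm from the pivot and carries an upright knob 24 mm wide and 22 mm high, 152 mm from the pivot. Middle and end holes follow 25 and 50 mm beyond the near one.
- cup (a point): Centre of the floor of the round thumb cup at the stay's other end, 100 mm from the pivot on the side away from the holes. Inside it is about 42 mm wide at the floor and 52 mm at the rim, 14 mm deep; the floor is 129 mm above the worktop while the stay lies level: shut fingertips fit into it from above. It hangs free in the air outside the window.
- near_hole (a point): Centre of the hole nearest the pivot, 75 mm from it, 16 mm wide, at mid thickness of the bar; over the pin at the start. Axes are the stay's.
- end_hole (a point): Centre of the hole farthest from the pivot, 125 mm from it, 16 mm wide, at mid thickness of the bar. Axes are the stay's.
- mug: Striped mug, 90 mm high, standing left of the keeper's front; bystander. Origin under it.
- lemon: Lemon lying at the right before the keeper; bystander.
- tumbler: Glass tumbler, 80 mm wide, 91 mm high, at the keeper's right end; bystander. Origin under it.

How it is judged:
By the outcome, as a careful person would: the job done as asked, in the order asked, and still so for the second after the job is handed in, with the robot touching nothing.
It also fails if it takes over 40 s, if anything falls off the work surface, if the arm or the gripper's body presses on something with over 40 N, if the wrist force passes 120 N, or if a joint passes its speed limit or range.

ROBOT

A 6-joint arm with a two-finger parallel gripper is mounted at the origin on a cart in front of the work surface, level with it; the furniture and walls round the work are solid. World frame = base frame: x ahead of the robot, y to its left, z up, the work surface at z = 0. Lengths are in m, angles in rad, forces in N, time in s.
With the tool pointing down it reaches from about 0.375 to 0.975 m from the base axis. Payload 3.8 kg.
Tool frame: the origin (TCP) lies at the very end of the fingers, on their centre line; the grasp point (between the pads) lies arm.grip_depth behind it (arm.grip_depth is the distance from the TCP to the grasp point, in m); z points along the fingers, y is the line along which they close (so a half turn about z gives the same grasp; the last joint's range is limited). The gripper opens to 85 mm and grips with 20 to 120 N. Pads are 22 mm wide; open, the fingers measure 114 mm over their backs; the gripper's body (76 mm by 85 mm) begins 54 mm behind the grasp point. The pads swing forward as they close: fully open they stand 13 mm farther back than shut.
Start: joints at [1.14, 0.264, 1.604, -0, 1.274, -0.037], TCP at [0.259, 0.623, 0.231] pointing down, gripper open.
Joint ranges: [-2.63, 2.63], [-0.94, 2.18], [0.31, 2.57], [-1.31, 4.45], [0, 2.66], [-2.55, 2.55]. Speed limits (rad/s): [2.57, 2.57, 3.14, 3.14, 3.14, 3.14].

INTERFACE

Orientations are given as a unit quaternion [x, y, z, w].
In Python, from station import arm, read_camera gives the robot as it stands (arm), with the cameras as plain functions.
- The arm moves only by the shell command python3 drive.py 'ROWS' [FORCE]. ROWS is a JSON list of rows, 1 to 5 of them, each an object with the fields pos (a list: dx, dy, dz in m), turn_vec (a list: a rotation vector rx, ry, rz in rad), finger_gap (the finger opening in m); a field left out counts as zero (the opening has to be given); each row shifts and turns the commanded pose from where the row before left it, along the tool's axes as they then stand; what a row does not reach is not made up. A row lasts 1/12 s, in which the tool goes at most 0.0417 m and 0.125 rad, less where a joint would pass 70% of its speed; a pose out of reach is approached as far as the arm can. The fingers move at their own pace and stop on an object; FORCE is the grip in N (left out, the last holds). Time passes only in rows, so rows that do not move let the fingers close. It prints the time, the measured TCP pose, the force, the opening and the grip force at its end. Input that does not fit is refused with a message, and nothing moves.
- arm.get_obs(): the state, without advancing time (a new reading comes with each control period).
- read_camera(name): name is "scene" or "top"; returns a dict with "color" (420x560x3 uint8, red, green, blue), "K" (3x3 intrinsics, pixels), "k1" (the pictures are not rectified: a ray, as slopes to the right and down, at radius r is drawn at 1 + k1 r^2 times it, then the intrinsics apply), "extrinsics" (4x4, takes a point from camera to world coordinates). Camera axes: x right, y down, z forward; pixel columns grow to the right and rows downward; lengths in m; the calibration is good to about 2 mm. A picture is of the moment at which its call begins. There is no depth.
- arm.sign_off(): hands the job in; it is judged then, once.
The state is a dict: "t": time; "joint_positions": joint angles; "qd": joint speeds; "effort": joint torques, N m; "position": TCP position; "eef_rot": TCP orientation; "force": force on the tool from outside, world axes, zero at the start; "moment": the same for the moment, N m; "opening": finger opening in m; "gripper_force": force on a finger pad.
Only numpy, scipy, OpenCV 4.12 (cv2) and the standard library are available. Lean on these libraries where they do the work, as an engineer would, in place of code of your own. Each camera call takes 0.05 s, during which the arm holds its last target. There are 200 camera calls.

## Working session

There is one attempt and no reset: what is moved stays moved. The work goes in short steps, Python scripts to look and compute and a shell command to move; the robot and the scene stay as the last step left them, time stands still between calls to the robot, and variables do not carry over. Pictures are saved under pics/ and viewed, at most 10 in all, crops included, and the job is handed in when it is done.

```bash
ls; mkdir -p pics
cat > h.py <<'E'
import numpy as np, cv2
from station import arm, read_camera
def cam(n): return read_camera(n)
def ray(c,u,v):
    K=np.array(c["K"]);T=np.array(c["extrinsics"])
    d=np.array([[ [u,v] ]],float)
    p=cv2.undistortPoints(d,K,np.array([c["k1"],0,0,0.]))[0,0]
    r=T[:3,:3]@np.array([p[0],p[1],1.]);return T[:3,3],r/np.linalg.norm(r)
def onz(c,u,v,z):
    o,r=ray(c,u,v);return o+r*(z-o[2])/r[2]
def tri(a,b):
    A=np.zeros((3,3));y=np.zeros(3)
    for o,r in (a,b):
        M=np.eye(3)-np.outer(r,r);A+=M;y+=M@o
    x=np.linalg.solve(A,y);return x,[np.linalg.norm((np.eye(3)-np.outer(r,r))@(x-o)) for o,r in (a,b)]
def proj(c,P):
    T=np.linalg.inv(np.array(c["extrinsics"]));q=T[:3,:3]@np.array(P)+T[:3,3]
    return cv2.projectPoints(q.reshape(1,1,3),np.zeros(3),np.zeros(3),np.array(c["K"]),np.array([c["k1"],0,0,0.]))[0].ravel()
def save(n,f):
    c=cam(n);cv2.imwrite("pics/"+f,cv2.cvtColor(c["color"],cv2.COLOR_RGB2BGR));return c
E
python3 - <<'E'
from h import *
for n in("scene","top"):
    c=save(n,n+"0.png");print(n,np.array(c["extrinsics"]).round(3).tolist(),c["K"],c["k1"])
o=arm.get_obs();print(o["position"],o["eef_rot"],arm.grip_depth,o["t"])
E
```

```text
drive.py
pics
station.py
scene [[0.625, -0.422, 0.657, 0.025], [-0.78, -0.343, 0.523, -0.356], [0.004, -0.839, -0.543, 0.605], [0.0, 0.0, 0.0, 1.0]] [[417.40729628   0.         282.60878755]
 [  0.         417.40729628 207.19412995]
 [  0.           0.           1.        ]] -0.12642157085755076
top [[0.025, -0.998, 0.057, 0.547], [-1.0, -0.024, 0.015, 0.111], [-0.014, -0.058, -0.998, 0.946], [0.0, 0.0, 0.0, 1.0]] [[406.66773335   0.         282.50625626]
 [  0.         406.66773335 211.89676552]
 [  0.           0.           1.        ]] -0.12429002174781238
[0.25871944 0.62272028 0.23006323] [ 1.95611724e-01  9.80680880e-01 -1.00454503e-03 -2.35592470e-04] 0.0187 0.1
```

```bash
sleep 8; ls pics
```

```text
(no output)
```

View pics/scene0.png

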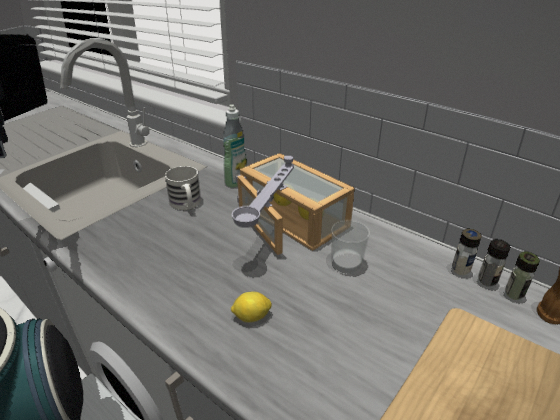

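View pics/top0.png

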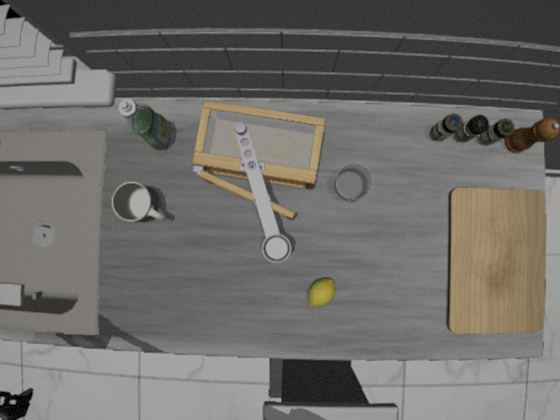

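The scene view shows the cup at about (246,215) and the knob at (288,160). The top view shows the cup at (276,248), the knob at (240,128), the hinge near (200,170) and the window's free end at (294,214). I'll zoom in to get precise pixels.

Run:
```python
import cv2,numpy as np
a=cv2.imread("pics/top0.png")[95:270,185:335];b=cv2.imread("pics/scene0.png")[145:265,225:360]
a=cv2.resize(a,None,fx=3.4,fy=3.4,interpolation=2);b=cv2.resize(b,None,fx=2.1,fy=2.1,interpolation=2)
o=np.zeros((595,800,3),np.uint8);o[:a.shape[0],:a.shape[1]]=a;o[:b.shape[0],512:512+b.shape[1]]=b
cv2.imwrite("pics/c0.png",o)
```

```text
(no output)
```

View pics/c0.png

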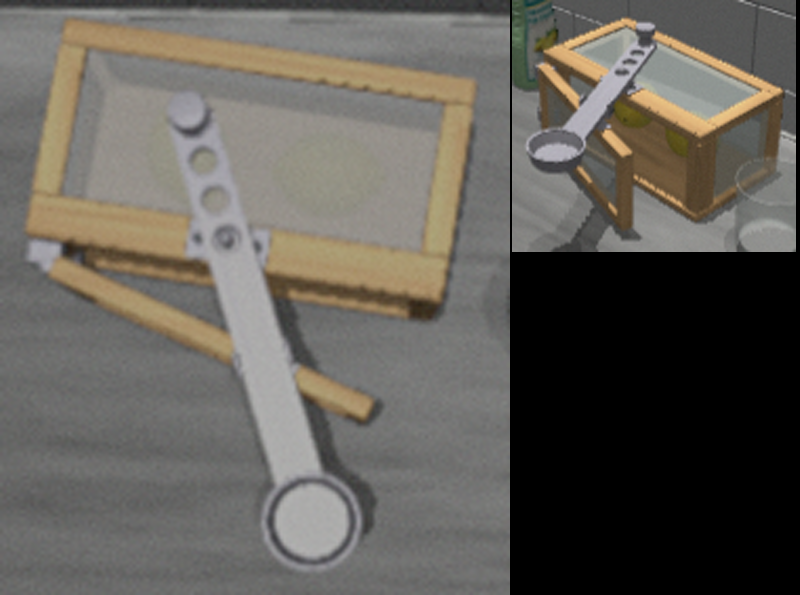

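The crop shows the near hole over the pin in the top view. Full-frame pixels there: cup (276.8,248.2), pin (251.8,165), end hole (244.7,142.1), knob (240,127.4), hinge (197.6,169.4). In the scene view the cup is near (246,216) and the knob near (289.3,159).

```bash
cat > m.py <<'E'
from h import *
c=cam("top");s=cam("scene")
f=lambda x,y:(185+x/3.4,95+y/3.4)
g=lambda x,y:(225+(x-512)/2.1,145+y/2.1)
print("cup tri",tri(ray(c,*f(312,521)),ray(s,*g(556,149))))
print("knob tri",tri(ray(c,*f(187,110)),ray(s,*g(647,30))))
cup=onz(c,*f(312,521),.133);near=onz(c,*f(227,238),.134);mid=onz(c,*f(215,198),.129);end=onz(c,*f(203,160),.129);knob=onz(c,*f(187,108),.153)
print(cup,near,mid,end,knob)
n=np.linalg.norm
print("cup-near",n((cup-near)[:2]),"near-end",n((near-end)[:2]),"cup-knob",n((cup-knob)[:2]))
h=onz(c,*f(43,253),.115);print("hinge",h)
K=[onz(c,*f(*p),.115) for p in((30,228),(440,298),(473,85),(68,22))];print("corners",np.round(K,4).tolist())
w=onz(c,*f(367,405),.11);print("win end",w,n((w-h)[:2]))
E
python3 m.py
```

```text
cup tri (array([0.52092419, 0.1329045 , 0.13583692]), [np.float64(0.00044658791260699065), np.float64(0.0004465879126069814)])
knob tri (array([0.76229145, 0.21229883, 0.14427087]), [np.float64(0.0014914414650220407), np.float64(0.001491441465022176)])
[0.52052806 0.13330818 0.133     ] [0.68671087 0.18813051 0.134     ] [0.71169607 0.19659028 0.129     ] [0.73476997 0.20460144 0.129     ] [0.7601787  0.21236268 0.153     ]
cup-near 0.17499204406372215 near-end 0.050803231729131745 cup-knob 0.2523530194544501
hinge [0.67862896 0.3026091  0.115     ]
corners [[0.694, 0.3114, 0.115], [0.6562, 0.0599, 0.115], [0.7886, 0.0419, 0.115], [0.8244, 0.2937, 0.115]]
win end [0.59065237 0.10243666 0.11      ] 0.21865243334648396
```

```bash
for i in 1; do :; done
python3 drive.py '[{"pos": [-0.0286,-0.0235,0],"finger_gap": 0},{"pos": [-0.0286,-0.0235,0],"finger_gap": 0},{"pos": [-0.0286,-0.0235,0],"finger_gap": 0},{"pos": [-0.0286,-0.0235,0],"finger_gap": 0},{"pos": [-0.0286,-0.0235,0],"finger_gap": 0}]' 30
python3 drive.py '[{"pos": [-0.0286,-0.0235,0],"finger_gap": 0},{"pos": [-0.0286,-0.0235,0],"finger_gap": 0},{"pos": [-0.0286,-0.0235,0],"finger_gap": 0},{"pos": [-0.0286,-0.0235,0],"finger_gap": 0},{"pos": [-0.0286,-0.0235,0],"finger_gap": 0}]'
python3 drive.py '[{"pos": [-0.0286,-0.0235,0],"finger_gap": 0},{"pos": [-0.0286,-0.0235,0],"finger_gap": 0},{"pos": [-0.0286,-0.0235,0],"finger_gap": 0},{"pos": [-0.0286,-0.0235,0],"finger_gap": 0},{"pos": [-0.0286,-0.0235,0],"finger_gap": 0}]'
python3 drive.py '[{"finger_gap": 0},{"finger_gap": 0}]'
cat > st.py <<'E'
import sys
from h import *
from scipy.spatial.transform import Rotation as R
o=arm.get_obs();p=np.array(o["position"]);r=R.from_quat(o["eef_rot"])
print(o["t"],p.round(4),"F",np.round(o["force"],2),"op",o["opening"], "q",np.round(o["eef_rot"],3))
if len(sys.argv)>3:
    print("tool delta",r.inv().apply(np.array(list(map(float,sys.argv[1:4])))-p).round(4))
E
python3 st.py 0.5205 0.1333 0.155
```

```text
t: 0.62
position: [0.3462, 0.4584, 0.231]
eef_rot: [0.195, 0.981, -0.0, -0.0]
force: [1.5, -0.0, 0.6]
opening: 0.0257
gripper_force: 0.0
t: 1.03
position: [0.4333, 0.2948, 0.2313]
eef_rot: [0.196, 0.981, 0.0, 0.0]
force: [1.1, 0.1, 0.1]
opening: -0.0
gripper_force: 0.0
t: 1.45
position: [0.5203, 0.1314, 0.2313]
eef_rot: [0.196, 0.981, 0.0, 0.0]
force: [0.5, 1.2, 0.1]
opening: -0.0
gripper_force: 0.0
t: 1.62
position: [0.5205, 0.1314, 0.2311]
eef_rot: [0.198, 0.98, -0.0, -0.0]
force: [0.1, -0.2, 0.2]
opening: -0.0001
gripper_force: 0.0
1.6167 [0.5205 0.1314 0.2311] F [ 0.06 -0.16  0.15] op -0.0001262800782001151 q [ 0.198  0.98  -0.    -0.   ]
tool delta [0.0007 0.0018 0.0761]
```

```bash
python3 drive.py '[{"pos": [0.0007,0.0018,0.03],"finger_gap": 0},{"pos": [0,0,0.03],"finger_gap": 0},{"pos": [0,0,0.025],"finger_gap": 0},{"pos": [0,0,0.008],"finger_gap": 0},{"finger_gap": 0}]'
python3 drive.py '[{"pos": [0,0,0.006],"finger_gap": 0},{"pos": [0,0,0.006],"finger_gap": 0},{"pos": [0,0,0.006],"finger_gap": 0},{"pos": [0,0,0.006],"finger_gap": 0},{"pos": [0,0,0.005],"finger_gap": 0}]'
python3 drive.py '[{"finger_gap": 0},{"finger_gap": 0}]'
python3 - <<'E'
import cv2,numpy as np
from h import *
a=save("top","t1.png")["color"][95:270,185:335];b=save("scene","s1.png")["color"][145:265,225:360]
a=cv2.resize(a,None,fx=3.4,fy=3.4,interpolation=2);b=cv2.resize(b,None,fx=2.1,fy=2.1,interpolation=2)
o=np.zeros((595,800,3),np.uint8);o[:a.shape[0],:a.shape[1]]=a;o[:b.shape[0],512:512+b.shape[1]]=b
cv2.imwrite("pics/c1.png",o[:,:,::-1])
E
```

```text
t: 2.03
position: [0.517, 0.1357, 0.1353]
eef_rot: [0.195, 0.981, -0.001, -0.003]
force: [-0.1, -0.5, -0.2]
opening: -0.0
gripper_force: 0.0
t: 2.45
position: [0.5206, 0.1354, 0.1096]
eef_rot: [0.196, 0.981, 0.0, 0.001]
force: [0.8, 0.3, 1.1]
opening: 0.0007
gripper_force: 0.4
t: 2.62
position: [0.5195, 0.1349, 0.1089]
eef_rot: [0.196, 0.981, -0.0, -0.001]
force: [-0.1, -0.9, 0.8]
opening: 0.0
gripper_force: 0.3
```

View pics/c1.png

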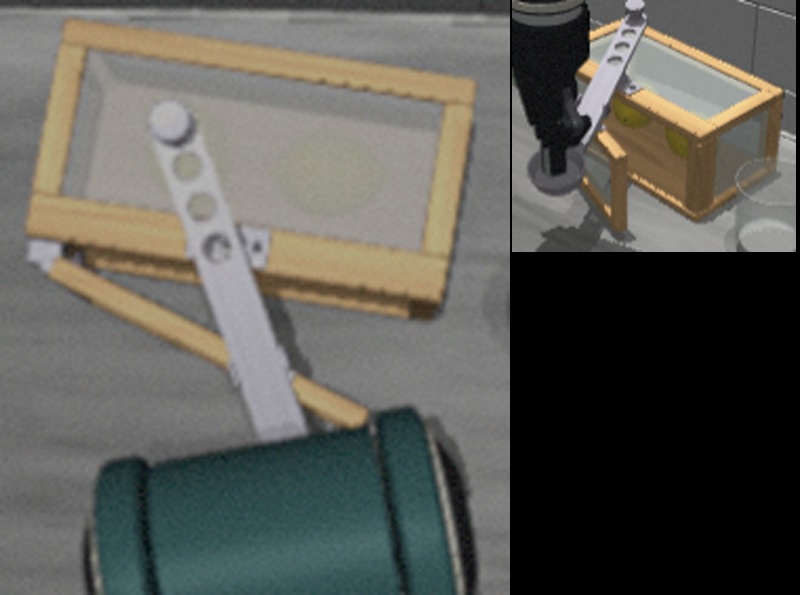

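The stay is rocked up and the holes are clear of the pin tip; the near hole now appears at (217,247) in the crop. I'll press a little further and swing the cup along its arc about the hinge.

```bash
python3 drive.py '[{"pos": [0,0,0.005],"finger_gap": 0},{"pos": [0,0,0.005],"finger_gap": 0},{"finger_gap": 0}]'
python3 drive.py '[{"pos": [0.008,0.004,0],"finger_gap": 0},{"pos": [0.008,0.004,0],"finger_gap": 0},{"pos": [0.008,0.004,0],"finger_gap": 0},{"pos": [0.0076,0.0044,0],"finger_gap": 0},{"pos": [0.0076,0.0044,0],"finger_gap": 0}]'
python3 drive.py '[{"pos": [0.0074,0.0044,0],"finger_gap": 0},{"pos": [0.007,0.0053,0],"finger_gap": 0},{"pos": [0.007,0.0053,0],"finger_gap": 0},{"pos": [0.007,0.0053,0],"finger_gap": 0},{"pos": [0.0064,0.0061,0],"finger_gap": 0}]'
python3 drive.py '[{"pos": [0.0064,0.0061,0],"finger_gap": 0},{"pos": [0.0064,0.0061,0],"finger_gap": 0},{"finger_gap": 0},{"finger_gap": 0}]'
cat > look.py <<'E'
import sys
from h import *
k=sys.argv[1]
c=save("top",f"t{k}.png");s=save("scene",f"s{k}.png")
a=c["color"][95:270,185:335];b=s["color"][145:265,225:360]
a=cv2.resize(a,None,fx=3.4,fy=3.4,interpolation=2);b=cv2.resize(b,None,fx=2.1,fy=2.1,interpolation=2)
o=np.zeros((595,800,3),np.uint8);o[:a.shape[0],:a.shape[1]]=a;o[:b.shape[0],512:512+b.shape[1]]=b
cv2.imwrite(f"pics/c{k}.png",o[:,:,::-1])
E
python3 look.py 2; python3 st.py .4628 .2215 .1
```

```text
t: 2.97
position: [0.5192, 0.135, 0.0981]
eef_rot: [0.196, 0.981, -0.0, -0.001]
force: [0.3, -0.1, 0.7]
opening: 0.0001
gripper_force: 0.5
t: 3.38
position: [0.4909, 0.1704, 0.0994]
eef_rot: [0.195, 0.981, 0.0, 0.0]
force: [0.4, 0.4, -0.0]
opening: 0.0003
gripper_force: 0.3
t: 3.8
position: [0.4692, 0.2079, 0.0993]
eef_rot: [0.196, 0.981, -0.0, -0.0]
force: [0.1, -0.3, 1.3]
opening: -0.0003
gripper_force: 0.3
t: 4.13
position: [0.4623, 0.2237, 0.0992]
eef_rot: [0.195, 0.981, -0.0, -0.0]
force: [1.0, -0.4, 1.1]
opening: -0.0002
gripper_force: 0.3
4.2333 [0.4625 0.2232 0.0992] F [0.06 1.14 1.  ] op 5.533073678743453e-05 q [ 0.195  0.981 -0.    -0.   ]
tool delta [-0.0009 -0.0015 -0.0008]
```

View pics/c2.png

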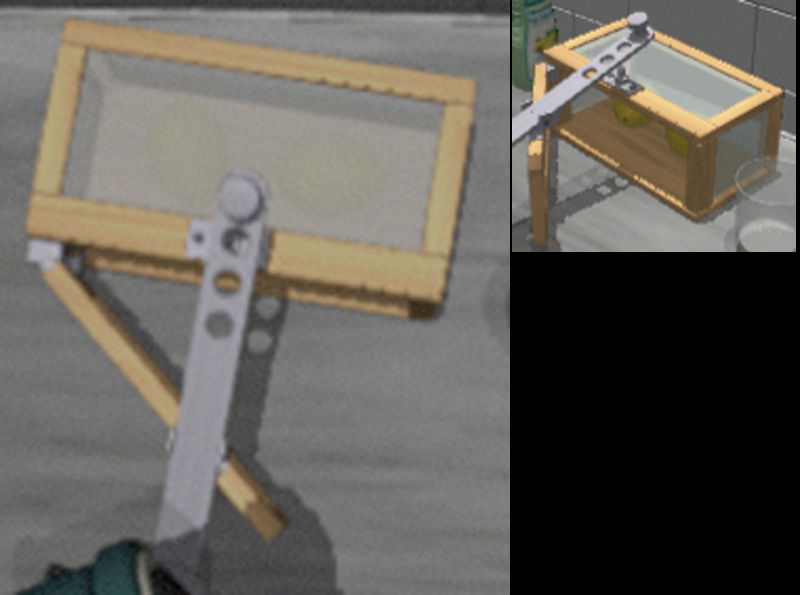

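The end hole is nearly over the pin at crop (236,239). I'll compute the residual.

Run:
```python
from h import *
c=cam("top")
f=lambda x,y:(185+x/3.4,95+y/3.4)
P=np.array([.6867,.1881])
for phi in(.27,.3,.33):
    e=onz(c,*f(236,239.5),.1285+.125*np.sin(phi))[:2];n=onz(c,*f(219,324),.1285+.075*np.sin(phi))[:2]
    d=(e-n);L=np.linalg.norm(d);u=d/L
    piv=e-u*.125*np.cos(phi)
    w=np.array([.6786,.3026])
    print(phi,"L",L,.05*np.cos(phi),"u",u,"piv",piv,np.linalg.norm(piv-w),"end down",piv+.125*u-P)
    print(" lat",np.dot(piv+.125*u-P,[-u[1],u[0]]),"along",np.dot(piv+.125*u-P,u))
```

```text
0.27 L 0.04845886462217294 0.04818854481829453 u [ 0.9803464  -0.19728389] piv [0.5630416  0.20406037] 0.15186771760343648 end down [-0.0011151  -0.00870012]
 lat -0.00874912054588832 along 0.0006232042393323556
0.3 L 0.048105544261441195 0.047766824456280305 u [ 0.97961309 -0.20089348] piv [0.56354566 0.20396681] 0.15154539614032952 end down [-0.0007027  -0.00924488]
 lat -0.009197570597052283 along 0.0011688608974155072
0.33 L 0.0477561409449757 0.047302117176419356 u [ 0.97886247 -0.2045196 ] piv [0.56416113 0.20384854] 0.1511559011026355 end down [-0.00018106 -0.00981641]
 lat -0.009645948346574368 along 0.0018304144807460689
```

```bash
python3 drive.py '[{"pos": [-0.0008,-0.0032,0],"finger_gap": 0},{"pos": [-0.0008,-0.0032,0],"finger_gap": 0},{"finger_gap": 0},{"finger_gap": 0}]'
python3 look.py 3; python3 st.py
```

```text
t: 4.62
position: [0.4616, 0.2162, 0.0992]
eef_rot: [0.196, 0.981, -0.0, -0.0]
force: [0.5, -0.3, 0.0]
opening: -0.0002
gripper_force: 0.3
4.7167 [0.4616 0.2165 0.0993] F [-0.33 -0.04  0.66] op 0.0002452499581096479 q [ 0.196  0.981  0.    -0.   ]
```

View pics/c3.png

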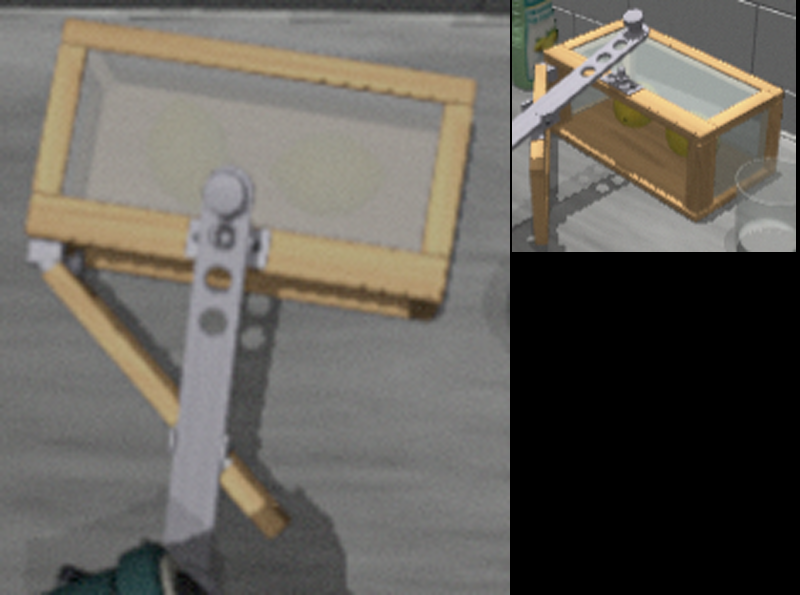

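The end hole is now at crop (224,236), the middle at (218,278) and the near at (213,321).

```bash
cat > res.py <<'E'
import sys
from h import *
c=cam("top")
f=lambda x,y:(185+x/3.4,95+y/3.4)
ex,ey,nx,ny,phi=map(float,sys.argv[1:])
P=np.array([.6867,.1881])
e=onz(c,*f(ex,ey),.1285+.125*np.sin(phi))[:2];n=onz(c,*f(nx,ny),.1285+.075*np.sin(phi))[:2]
d=(e-n);L=np.linalg.norm(d);u=d/L;piv=e-u*.125*np.cos(phi)
r=piv+.125*u-P
print("L",L,"u",u,"piv",piv,"lat",r@[-u[1],u[0]],"along",r@u)
E
python3 res.py 224 236.5 213 321 .3
```

```text
L 0.047465289049865036 u [ 0.9912099  -0.13229863] piv [0.56375332 0.2027    ] lat -0.0017940101278141587 along 0.0012024712775682144
```

```bash
python3 drive.py '[{"pos": [0.0003,-0.0018,0],"finger_gap": 0},{"pos": [0,0,-0.005],"finger_gap": 0},{"pos": [0,0,-0.005],"finger_gap": 0},{"pos": [0,0,-0.004],"finger_gap": 0},{"finger_gap": 0}]'
python3 drive.py '[{"finger_gap": 0},{"finger_gap": 0}]'
python3 look.py 4; python3 st.py
```

```text
t: 5.18
position: [0.4618, 0.2157, 0.1149]
eef_rot: [0.196, 0.981, 0.001, 0.001]
force: [-0.6, -0.3, 1.2]
opening: -0.0001
gripper_force: 0.3
t: 5.35
position: [0.4609, 0.2153, 0.1136]
eef_rot: [0.196, 0.981, 0.0, 0.0]
force: [-0.2, -0.2, 0.4]
opening: -0.0
gripper_force: 0.3
5.45 [0.4606 0.2152 0.1132] F [ 0.76 -0.33  0.67] op 3.3940741748984856e-05 q [ 0.196  0.981 -0.    -0.   ]
```

View pics/c4.png

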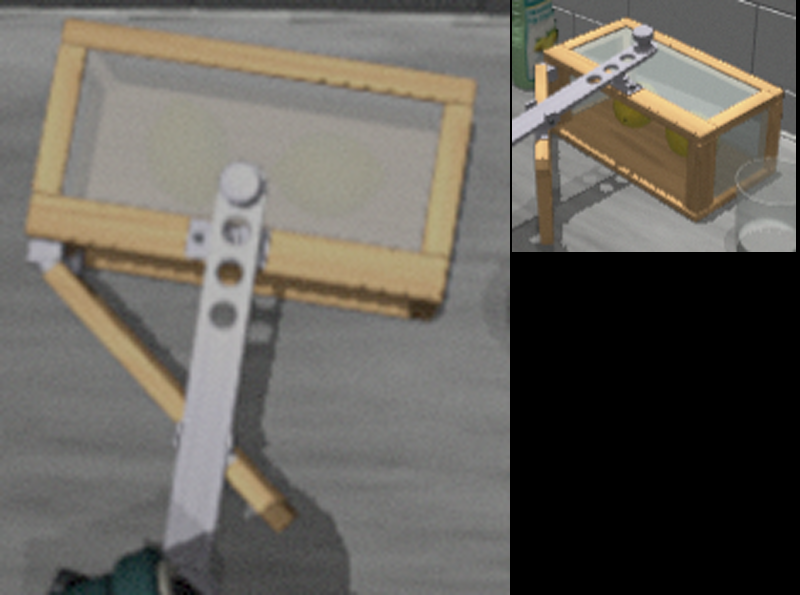

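The cup slipped while it rose. The end hole is now at (237,231), the near at (223,315).

```bash
python3 res.py 237 231.5 223 315 .16;python3 res.py 237 231.5 223 315 .2
```

```text
L 0.048870268093257584 u [ 0.98840436 -0.15184476] piv [0.56621049 0.19977427] lat -0.006756802793216107 along 0.004134969446470366
L 0.04836810187381462 u [ 0.98768295 -0.1564685 ] piv [0.56631089 0.19977473] lat -0.007306170227217951 along 0.004267000951594212
```

```bash
python3 drive.py '[{"pos": [0.003,0.0025,0],"finger_gap": 0},{"pos": [0.003,0.0025,0],"finger_gap": 0},{"finger_gap": 0},{"finger_gap": 0}]'
python3 look.py 5; python3 st.py
```

```text
t: 5.88
position: [0.4566, 0.2224, 0.1131]
eef_rot: [0.195, 0.981, -0.0, -0.0]
force: [-0.3, -0.9, 0.5]
opening: -0.0002
gripper_force: 0.3
5.9833 [0.4568 0.2222 0.1131] F [-0.24 -0.34  0.92] op 0.00013259982870209881 q [ 0.195  0.981 -0.    -0.   ]
```

View pics/c5.png

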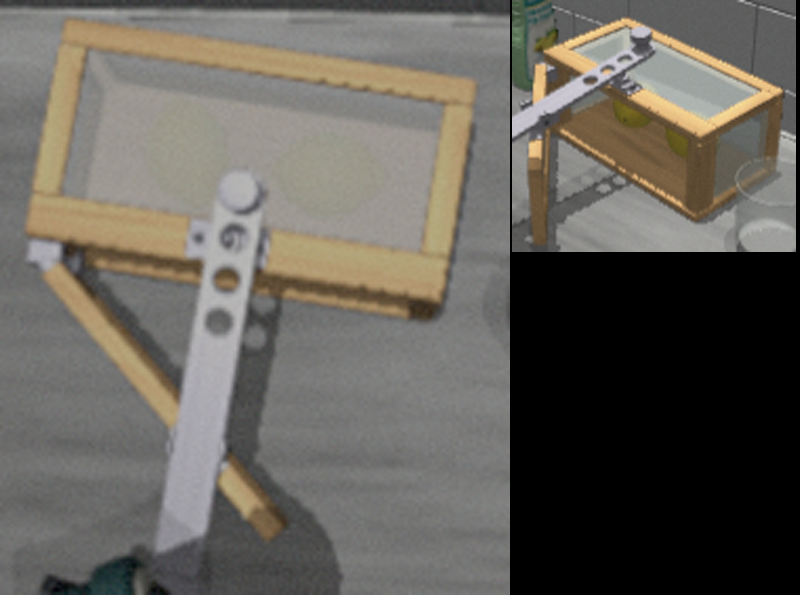

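The end hole is now at (234,237), the near at (219,321).

```bash
python3 res.py 234 237.5 219 321 .16
python3 - <<'E'
# hinge/pin geometry: cup shift required
import numpy as np
from scipy.optimize import fsolve
H=np.array([.6786,.3026]);P=np.array([.6867,.1881])
for r in(.150,.1515):
    f=lambda p:[np.hypot(*(p-H))-r,np.hypot(*(p-P))-.125]
    p=fsolve(f,[.563,.206]);u=(P-p)/.125
    print(r,p,u,"cup .16:",p-.0987*u,"cup .1:",p-.0995*u)
E
```

```text
L 0.04897852813810723 u [ 0.9865006  -0.16375767] piv [0.56286638 0.20288914] lat -0.005689213668569225 along 0.0004162307131202682
0.15 [0.56311761 0.20687216] [ 0.98865908 -0.15017731] cup .16: [0.46553696 0.22169466] cup .1: [0.46474604 0.22181481]
0.1515 [0.56283099 0.204877  ] [ 0.99095211 -0.13421596] cup .16: [0.46502401 0.21812411] cup .1: [0.46423125 0.21823148]
```

```bash
python3 drive.py '[{"pos": [-0.0005,-0.0026,0],"finger_gap": 0},{"pos": [-0.0004,-0.0026,0],"finger_gap": 0},{"pos": [0.0005,-0.0002,-0.0025],"finger_gap": 0},{"pos": [0.0004,-0.0002,-0.0015],"finger_gap": 0},{"finger_gap": 0}]'
python3 drive.py '[{"finger_gap": 0},{"finger_gap": 0}]'
python3 look.py 6; python3 st.py
```

```text
t: 6.45
position: [0.4551, 0.217, 0.1178]
eef_rot: [0.196, 0.981, 0.0, 0.0]
force: [-0.2, 0.6, 0.8]
opening: 0.0001
gripper_force: 0.3
t: 6.62
position: [0.4551, 0.217, 0.1174]
eef_rot: [0.196, 0.981, 0.0, 0.0]
force: [0.1, 0.6, 1.0]
opening: -0.0004
gripper_force: 0.4
6.7167 [0.455  0.217  0.1173] F [0.56 1.14 0.4 ] op 4.24021011092045e-05 q [0.196 0.981 0.    0.   ]
```

View pics/c6.png

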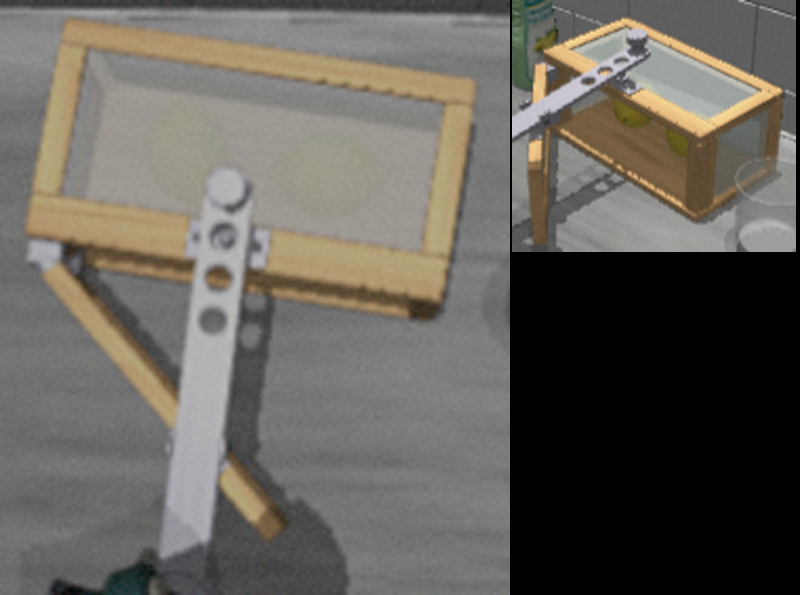

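```bash
python3 res.py 223 237 213 320 .12
```

```text
L 0.04874643618802349 u [ 0.99483595 -0.10149596] piv [0.56216471 0.20220498] lat 0.0013923171508202368 along -0.0003237817780228122
```

Residuals are 1.4 mm and 0.3 mm, inside the 3.5 mm clearance. I'll let it down.

```bash
python3 drive.py '[{"pos": [0,0.0005,-0.002],"finger_gap": 0},{"pos": [0,0.0003,-0.002],"finger_gap": 0},{"pos": [0,0,-0.002],"finger_gap": 0},{"pos": [0,0,-0.002],"finger_gap": 0},{"pos": [0,0,-0.002],"finger_gap": 0}]'
python3 drive.py '[{"pos": [0,0,-0.002],"finger_gap": 0},{"pos": [0,0,-0.001],"finger_gap": 0},{"finger_gap": 0},{"finger_gap": 0}]'
python3 look.py 7; python3 st.py
```

```text
t: 7.18
position: [0.4553, 0.2178, 0.1276]
eef_rot: [0.196, 0.981, 0.0, 0.0]
force: [0.2, 0.1, 0.8]
opening: -0.0002
gripper_force: 0.3
t: 7.52
position: [0.4551, 0.2177, 0.1303]
eef_rot: [0.196, 0.981, -0.0, -0.0]
force: [0.9, 0.2, 0.1]
opening: -0.0004
gripper_force: 0.1
7.6167 [0.4551 0.2176 0.1301] F [ 0.04  0.18 -0.37] op 1.335450552638432e-05 q [ 0.196  0.981 -0.    -0.   ]
```

Run:
```python
# is the stay down? compare knob top (image blob) in both views by triangulation of a knob template from previous frame
from h import *
for n in "ts":
    a=cv2.imread(f"pics/{n}6.png");b=cv2.imread(f"pics/{n}7.png")
    x0,y0,x1,y1=(243,140,263,160) if n=="t" else (275,155,296,170)
    r=cv2.matchTemplate(b[y0-12:y1+12,x0-12:x1+12],a[y0:y1,x0:x1],cv2.TM_CCOEFF_NORMED)
    print(n,cv2.minMaxLoc(r)[1],np.array(cv2.minMaxLoc(r)[3])-12)
```

```text
t 0.8839079737663269 [1 0]
s 0.6959935426712036 [1 6]
```

Contact was still there at z = 0.128, so the stay has come down level. I'll withdraw straight up and check.

```bash
python3 drive.py '[{"pos": [-0.002,0,-0.005],"finger_gap": 0},{"pos": [0,0,-0.01],"finger_gap": 0},{"pos": [0,0,-0.03],"finger_gap": 0},{"pos": [0,0,-0.03],"finger_gap": 0},{"pos": [0,0,-0.03],"finger_gap": 0}]'
python3 drive.py '[{"pos": [0.02,0.035,0],"finger_gap": 0},{"pos": [0.02,0.035,0],"finger_gap": 0},{"pos": [0.02,0.035,0],"finger_gap": 0},{"pos": [0.02,0.035,0],"finger_gap": 0},{"finger_gap": 0}]'
python3 drive.py '[{"finger_gap": 0},{"finger_gap": 0},{"finger_gap": 0}]'
python3 look.py 8
python3 - <<'E'
import cv2,numpy as np
from h import *
a=cv2.imread("pics/t8.png")[95:290,100:390];b=cv2.imread("pics/s8.png")[145:265,225:320]
o=np.zeros((600,800,3),np.uint8)
a=cv2.resize(a[:,60:230],None,fx=3,fy=3,interpolation=2);b=cv2.resize(b,None,fx=3,fy=3,interpolation=2)
o[:a.shape[0],:a.shape[1]]=a;o[:b.shape[0],512:512+b.shape[1]]=b[:,:288]
s=cv2.imread("pics/s8.png")[145:345,140:400];o[365:565,515:775]=s
cv2.imwrite("pics/c8b.png",o)
E
```

```text
t: 8.03
position: [0.4567, 0.2167, 0.237]
eef_rot: [0.196, 0.981, -0.0, -0.0]
force: [0.7, 0.3, -0.1]
opening: 0.0001
gripper_force: 0.0
t: 8.45
position: [0.436, 0.3832, 0.2366]
eef_rot: [0.194, 0.981, 0.002, -0.0]
force: [0.3, -0.8, 0.1]
opening: 0.0005
gripper_force: 0.0
t: 8.7
position: [0.4371, 0.3759, 0.2355]
eef_rot: [0.196, 0.981, -0.0, 0.0]
force: [0.3, -0.4, -0.9]
opening: 0.0001
gripper_force: 0.0
```

View pics/c8b.png

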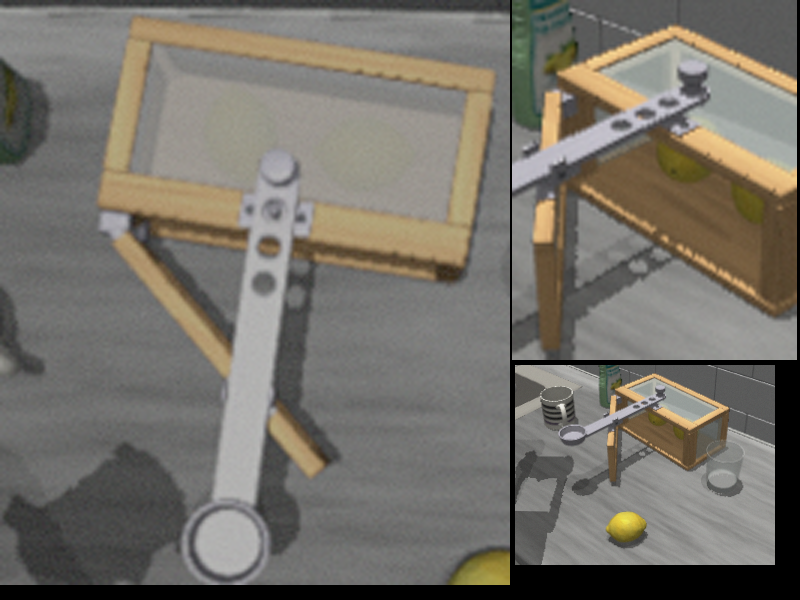

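The pin shows through the end hole at (275,211), and the mug, lemon and tumbler are in place. One numeric check that the stay is level, then I'll hand in.

Run:
```python
from h import *
c=cam("top");s=cam("scene")
t=lambda x,y:(160+x/3,95+y/3)
cup=tri(ray(c,*t(227,542)),ray(s,140+572-515,145+434.5-365));kn=tri(ray(c,*t(279,164)),ray(s,225+(693-512)/3,145+67/3))
print(cup,kn,"cup-pin",np.linalg.norm((onz(c,*t(227,542),.133)-onz(c,*t(275,211),.134))[:2]))
print("pin",onz(c,*t(275,211),.134))
```

```text
(array([0.463509  , 0.21404016, 0.13481903]), [np.float64(0.00036999069481755023), np.float64(0.0003699906948176273)]) (array([0.71478237, 0.18519961, 0.15001058]), [np.float64(8.018474604177137e-05), np.float64(8.018474604167744e-05)]) cup-pin 0.2239120629813084
pin [0.68602576 0.18830757 0.134     ]
```

```bash
python3 -c "
from station import arm, read_camera
print(arm.sign_off())"
```

```text
the job is handed in; nothing more can be done
None
```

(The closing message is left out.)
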